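# Seat the power-supply parts on their chassis mounts

### The job

Fit the four loose parts of the power supply onto the perforated chassis on the right: the copper-wound ring over the stud onto its rubber pad, each of the two capacitor cans upright in the clamp of its own diameter, and the iron-cored choke upright in the rimmed tray, lengthways. Set each part fully down in its place without dropping it, and leave the glass valve and the reel of solder on the bench alone.

Things in the scene. Friction and masses are not known exactly. Their poses are not given: they have to be found in the camera images.
- toroid: Toroidal mains transformer: loose copper-wound ring, outside diameter 64 mm, 36 mm high, with a through hole of 24 mm; about 0.45 kg. Lies flat on the bench, ring axis upright. Origin: centre of its underside; z up along the ring axis.
- large_can: Reservoir capacitor: loose upright dark round can, diameter 50 mm, body 58 mm high, with two short terminals on top (63 mm overall); about 0.18 kg. Origin: centre of its underside; z up along its axis.
- small_can: Smoothing capacitor: loose upright white-sleeved round can, diameter 35 mm, 62 mm high, light. Origin: centre of its underside; z up along its axis.
- choke: Smoothing choke: loose iron-cored coil, 0.42 kg, 44 mm high, on edge. Upright grey core 50 mm long (own y -25 to 25), 21 mm thick (own x -13 to 8); the dark winding bulges from the middle of both faces (own x -24 to 19, y -16 to 16, z 8 to 36). Origin: on its underside, 2.5 mm off the middle of the core's thickness; z up.
- toroid_pad: Mount for the toroid, fixed: black rubber pad, 64 mm diameter, 3 mm thick, with an upright threaded stud of 8 mm diameter in its middle, tip 46 mm above the pad's underside (a 15 mm wide, 5 mm thick nut on the pad round it). The ring goes over the stud and lies on the pad. Origin: centre of its underside, on the top of the fixed perforated chassis (235 x 230 mm, top 25 mm above the bench, on the robot's right); z up.
- large_clamp: Clamp for the large can, fixed: slackened steel ring, inside diameter 57 mm, 18.5 mm high, its top 4 mm flared to a 69 mm rim, two ears with a screw at own +x (to 43 mm from the centre), floor washer 2 mm thick on which the can stands. Origin: centre of its underside, on the top of the fixed perforated chassis (235 x 230 mm, top 25 mm above the bench, on the robot's right); z up.
- small_clamp: Clamp for the small can, fixed: slackened steel ring, inside diameter 42 mm, 18.5 mm high, its top 4 mm flared to a 54 mm rim, two ears with a screw at own +x (to 35 mm from the centre), floor washer 2 mm thick on which the can stands. Origin: centre of its underside, on the top of the fixed perforated chassis (235 x 230 mm, top 25 mm above the bench, on the robot's right); z up.
- choke_tray: Mount for the choke, fixed: shallow steel tray, 66 mm long (own y) x 40 mm wide (own x), rim 7 mm high and 2 mm thick, floor 2 mm thick, a screwed foot at each short end. The choke's core stands in it along its length, either way round. Origin: centre of its underside, on the top of the fixed perforated chassis (235 x 230 mm, top 25 mm above the bench, on the robot's right); z up.
- valve: Bystander: glass valve (21 x 67 x 21 mm) lying on the bench between the loose parts and the radio. Leave it alone. Origin: centre of its underside. (The loose parts stand in a row on the bench in front of a big radio, 0.4 m tall, whose front slants 90 to 150 mm behind them, nowhere nearer than 0.54 m to the robot's base axis: keep the arm and gripper clear of it.)
- reel: Bystander: reel of solder with blue flanges, 59 mm diameter, 43 mm high, standing on the bench at the left of the row of parts. Leave it alone. Origin: centre of its underside.
Not all that is in view belongs to the job. What is shaped like the small_can but green is not meant.

How it is judged:
By the outcome, as a careful person would: the job done as asked, in the order asked, and still so for the second after the job is handed in, with the robot touching nothing.
It also fails if it takes over 128 s, if anything falls off the work surface, if the arm or the gripper's body presses on something with over 40 N, if the wrist force passes 120 N, or if a joint passes its speed limit or range.

### The arm

A 6-joint arm with a two-finger parallel gripper is mounted at the origin on a cart in front of the work surface, level with it; the furniture and walls round the work are solid. World frame = base frame: x ahead of the robot, y to its left, z up, the work surface at z = 0. Lengths are in mm, angles in rad, forces in N, time in s.
With the tool pointing down it reaches from about 275 to 750 mm from the base axis. Payload 10.2 kg.
Tool frame: the origin (TCP) lies at the very end of the fingers, on their centre line; the grasp point (between the pads) lies 19 mm behind it; x points along the fingers, y is the direction in which the jaws open and shut, and the axes are right-handed (so a half turn about x gives the same grasp; the last joint's range is limited). The gripper opens to 85 mm and grips with 20 to 120 N. Pads are 22 mm wide; open, the fingers measure 114 mm over their backs; the gripper's body (76 mm by 85 mm) begins 54 mm behind the grasp point. The pads swing forward as they close: fully open they stand 13 mm farther back than shut.
Start: joints at [0.895, 0.313, 1.498, -0, 1.331, -0.223], TCP at [229.693, 472.094, 231.294] pointing down, gripper open.
Joint ranges: [-2.94, 2.94], [-0.97, 2.17], [0.19, 2.56], [-1.23, 4.37], [0.02, 3.11], [-2.88, 2.88]. Speed limits (rad/s): [2.39, 2.39, 3.01, 3.14, 3.14, 3.14].

### API

Orientations are given as a unit quaternion [w, x, y, z].
In Python, from rig import ctrl, viewer, finish_job gives the robot as it stands.
- The arm moves only by the tool carry_out, never from a script. Its argument "targets" is a list of rows, each an object of numbers: "x", "y", "z": the shift along the world's x, y, z in m; "ax", "ay", "az": the turn, a rotation vector about the world's x, y, z in rad; "hand": the opening, from -1 (shut) to 1 (fully open). A call has 1 to 5 rows; each row is the pose to reach, as a shift and turn from the pose commanded when the call began; what a row does not reach only later rows make up. A row lasts 1/8 s, in which the tool goes at most 62.5 mm and 10.7 degrees, less where a joint would pass 70% of its speed; a pose out of reach is approached as far as the arm can. A call with a gripper value outside its range is refused whole. The fingers move at their own pace and stop on an object; "grip_force" is the grip in N (left out, the last holds). Time passes only in rows, so rows that repeat a pose let the fingers close. It gives the time, the measured TCP pose, the force and the opening at its end, in the units of the state.
- ctrl.sense(): the state, without advancing time (a new reading comes with each control period).
- viewer.capture(name): name is "side" or "top"; returns the picture (480x640x3 uint8, blue, green, red); there is no depth.
- viewer.camera_info(name): a dict with "fx", "fy", "cx", "cy" (pixels), "R" (3x3) and "t" (3): a world point X has camera coordinates R X + t. Camera axes: x right, y down, z forward; pixel columns grow to the right and rows downward; lengths in mm; the calibration is good to about 2 mm. A picture is of the moment at which its call begins. camera_info takes no time and is no camera call.
- finish_job(): hands the job in, once; it reports no verdict.
The state is a dict: "time_s": time; "joints": joint angles; "dq": joint speeds; "tau": joint torques, N m; "eef_pos": TCP position; "ee_rot": TCP orientation; "force": force on the tool from outside, world axes, zero at the start; "wrist_torque": the same for the moment, N m; "grip_width": opening from 0.0 (shut) to 1.0 (fully open).
Only numpy, scipy, OpenCV 4.12 (cv2) and the standard library are available. Lean on these libraries where they do the work, as an engineer would, in place of code of your own. Each camera call takes 0.05 s, during which the arm holds its last target. There are 200 camera calls.

## Working session

There is one attempt and no reset: what is moved stays moved. The work goes in short steps, Python scripts to look and compute and a tool call to move; the robot and the scene stay as the last step left them, time stands still between calls to the robot, and variables do not carry over. Pictures are saved under pics/ and viewed, about 12 in all and at most 16, crops included, and the job is handed in when it is done.

Besides the shell and the picture viewer there is one more tool, called after "Emit:" in YAML: its name, and indented under it one key for each argument. carry_out: Moves the arm, as the interface text tells. Its arguments: {"type":"object","properties":{"targets":{"type":"array"},"grip_force":{"type":"number"}},"required":["targets"]}

```bash
ls; mkdir -p pics; python3 - <<'E'
from rig import ctrl, viewer
import cv2
for n in("side","top"):
    im=viewer.capture(n); cv2.imwrite(f"pics/{n}0.png",im); print(n,viewer.camera_info(n))
print(ctrl.sense())
E
```

```text
pics
side {'fx': 448.0173767536747, 'fy': 448.0173767536747, 'cx': 317.11899188289544, 'cy': 237.2471904562055, 'R': array([[-0.99344809, -0.11426709, -0.00198117],
       [-0.06946704,  0.61753638, -0.78346867],
       [ 0.09074813, -0.77819782, -0.62142813]]), 't': array([ 516.33530278,   15.81856943, 1635.52584779])}
top {'fx': 533.3963307381023, 'fy': 533.3963307381023, 'cx': 328.3601801893863, 'cy': 237.00054342476614, 'R': array([[ 0.01251032, -0.99979096, -0.01617154],
       [-0.98312959, -0.00934714, -0.18267137],
       [ 0.18248203,  0.018184  , -0.98304102]]), 't': array([ 132.86252535,  494.47640532, 1384.79710351])}
{'time_s': 0.1, 'joints': array([ 8.94598601e-01,  3.13397389e-01,  1.49833363e+00, -1.26227687e-05,
        1.33100996e+00, -2.23440507e-01]), 'dq': array([ 0.00068487, -0.00250637, -0.00264435, -0.00087294, -0.00105275,
        0.00078348]), 'tau': array([ 4.06165025e-03, -4.12901008e+01, -2.60141051e+01, -9.33988349e-05,
        3.04669498e-03,  2.47506813e-05]), 'eef_pos': array([229.54961475, 471.90929996, 230.80093922]), 'ee_rot': array([ 0.68889288,  0.15834157,  0.68923813, -0.15907656]), 'force': array([ 0.66557619, -0.5285697 , -0.145978  ]), 'wrist_torque': array([ 0.02732684, -0.02882351, -0.01957155]), 'grip_width': 1.0008117812077895}
```

View pics/top0.png

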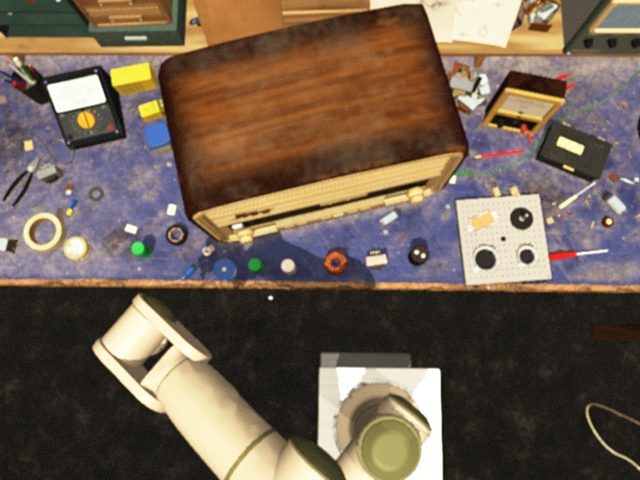

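View pics/side0.png

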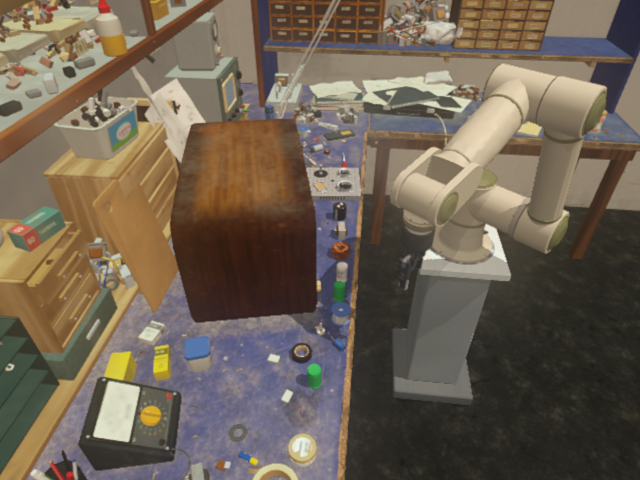

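Top view: reel (224,268), green can (255,265), white can (288,265), copper ring (335,261), choke (377,257), dark can (418,254), and valve around (390,216). On the chassis are the tray (483,221), pad (521,217), large clamp (485,258) and small clamp (527,256). Possible confusions: the green cans at (255,265) and (140,248) for the small can, and the black ring at (176,234) for the toroid. I'll check these in close crops.

```bash
python3 - <<'E'
import cv2,numpy as np
a=cv2.imread("pics/top0.png"); s=cv2.imread("pics/side0.png")
c=cv2.resize(a[235:285,270:440],(800,235),interpolation=cv2.INTER_CUBIC)
d=cv2.resize(a[185:290,450:560],(385,367),interpolation=cv2.INTER_CUBIC)
e=cv2.resize(s[160:300,300:370],(180,360),interpolation=cv2.INTER_CUBIC)
o=np.zeros((602,800,3),np.uint8);o[:235]=c;o[235:602,:385]=d;o[235:595,400:580]=e
cv2.imwrite("pics/crop1.png",o[:600])
E
```

```text
(no output)
```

View pics/crop1.png

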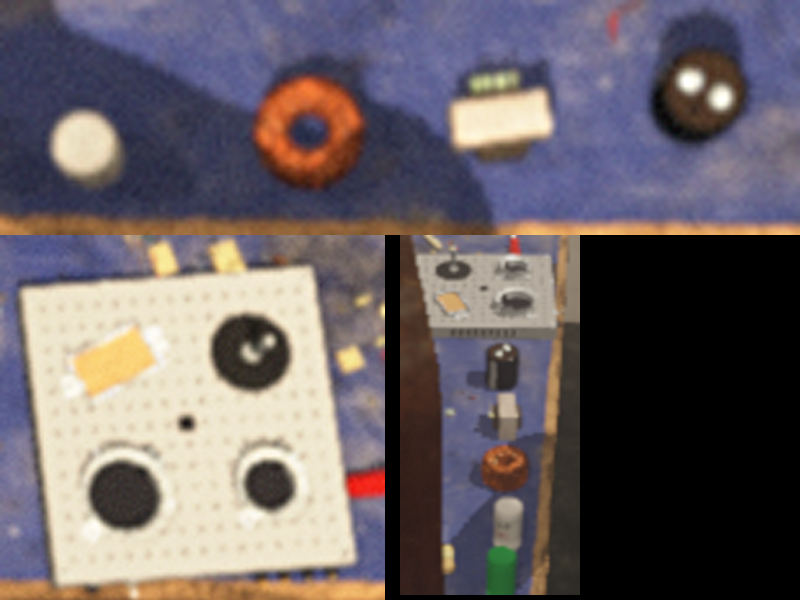

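Confirmed by colour and shape: white can (288,265), not the green one, then the copper ring, the choke and the dark can with two terminals. Next I'll measure by masks and rays.

```bash
cat > h.py <<'E'
import cv2,numpy as np
from scipy.spatial.transform import Rotation as Ro
from rig import ctrl,viewer
def ray(name,uv,z):
    c=viewer.camera_info(name); R=np.array(c["R"]);t=np.array(c["t"])
    d=R.T@np.array([(uv[0]-c["cx"])/c["fx"],(uv[1]-c["cy"])/c["fy"],1]); o=-R.T@t
    return o+d*(z-o[2])/d[2]
def proj(name,X):
    c=viewer.camera_info(name); p=np.array(c["R"])@np.array(X,float)+c["t"]
    return np.array([c["fx"]*p[0]/p[2]+c["cx"],c["fy"]*p[1]/p[2]+c["cy"]])
def blob(im,box,f,k=4):
    """largest blob of mask f(hsv) in box (u0,v0,u1,v1), 4x upscaled; contour in image px"""
    u0,v0,u1,v1=box
    g=cv2.resize(im[v0:v1,u0:u1],None,fx=k,fy=k,interpolation=cv2.INTER_CUBIC)
    h=cv2.cvtColor(g,cv2.COLOR_BGR2HSV).astype(int)
    m=f(h[...,0],h[...,1],h[...,2]).astype(np.uint8)
    m=cv2.morphologyEx(m,cv2.MORPH_OPEN,np.ones((3,3)))
    c=max(cv2.findContours(m,cv2.RETR_EXTERNAL,cv2.CHAIN_APPROX_NONE)[0],key=cv2.contourArea)
    return ((c[:,0]+.5)/k-.5+[u0,v0]).astype(np.float32)
def rep(n,c,z,name="top"):
    w=np.array([ray(name,p,z)[:2] for p in c],np.float32)
    (cx,cy),r=cv2.minEnclosingCircle(w); q=cv2.minAreaRect(w); M=cv2.moments(w.reshape(-1,1,2))
    print(n,"px",c.mean(0).round(1),"centroid",np.round([M['m10']/M['m00'],M['m01']/M['m00']],1),"circ",np.round([cx,cy,r],1),"rect",np.round(q[0],1),np.round(q[1],1),round(q[2],1))
def st():
    s=ctrl.sense(); r=Ro.from_quat(np.roll(s["ee_rot"],-1)).as_matrix()
    print(round(s["time_s"],2),"pos",s["eef_pos"].round(1),"x",r[:,0].round(3),"y",r[:,1].round(3),"F",np.round(s["force"],1),"g",round(s["grip_width"],3),"q",s["joints"].round(2))
E
python3 - <<'E'
from h import *
im=cv2.imread("pics/top0.png")
rep("white",blob(im,(275,250,305,280),lambda h,s,v:(s<75)&(v>150)),62)
rep("toroid",blob(im,(315,240,357,280),lambda h,s,v:((h<15)|(h>172))&(s>110)&(v>80)),22)
rep("choke",blob(im,(360,240,395,275),lambda h,s,v:(s<90)&(v>185)),44)
rep("large",blob(im,(400,238,435,275),lambda h,s,v:((h<30)|(h>165))&(v<255)&(v>30)),58)
rep("largeclamp",blob(im,(470,245,502,276),lambda h,s,v:v<90),27)
rep("smallclamp",blob(im,(514,243,542,272),lambda h,s,v:v<90),27)
rep("pad",blob(im,(504,200,540,235),lambda h,s,v:v<110),28)
rep("tray",blob(im,(466,208,500,236),lambda h,s,v:(s>90)),27)
rep("chassis",blob(im,(450,185,560,288),lambda h,s,v:(s<70)&(v>120)),25)
st()
E
```

```text
white px [287.3 265.2] centroid [413.7 245. ] circ [413.8 244.7  18.4] rect [413.5 244.9] [35.1 35.6] 0.6
toroid px [335.3 262. ] centroid [429.3 119.3] circ [428.  119.2  32.4] rect [429.6 118.8] [62.1 61.1] 65.3
choke px [376.  259.9] centroid [432.7  10.8] circ [432.   10.7  29. ] rect [432.8  10.6] [26.2 56.5] 8.6
large px [418.9 253.8] centroid [ 447.9 -101.5] circ [ 447.6 -101.2   24.6] rect [ 448.2 -101.9] [46.1 47.2] 36.1
largeclamp px [485. 259.] centroid [ 440.4 -283. ] circ [ 440.5 -283.3   25.7] rect [ 440.6 -283. ] [49.5 50.2] 0.6
smallclamp px [526.4 256. ] centroid [ 449.5 -394.2] circ [ 449.7 -395.    18.1] rect [ 449.  -393.7] [34.7 32.8] 23.6
pad px [521.  218.1] centroid [ 553.7 -385. ] circ [ 553.7 -385.1   30.1] rect [ 553.6 -385.2] [58.1 58.6] 87.2
tray px [481.9 221. ] centroid [ 544.8 -279.2] circ [ 545.7 -279.    33.2] rect [ 544.7 -279.3] [34.8 59.4] 26.1Traceback (most recent call last):
  File "<stdin>", line 11, in <module>
  File "h.py", line 21, in rep
    w=np.array([ray(name,p,z)[:2] for p in c],np.float32)
                ~~~^^^^^^^^^^
  File "h.py", line 5, in ray
    c=viewer.camera_info(name); R=np.array(c["R"]);t=np.array(c["t"])
ValueError: time passes only in moves, steps and waits
```

```bash
python3 - <<'E'
s=open('h.py').read()
s=s.replace("def ray(","CAM={n:viewer.camera_info(n) for n in('side','top')}\ndef ray(",1).replace("c=viewer.camera_info(name)","c=CAM[name]")
open('h.py','w').write(s)
E
python3 - <<'E'
from h import *
im=cv2.imread("pics/top0.png")
rep("chassis",blob(im,(450,185,560,288),lambda h,s,v:(s<70)&(v>120)),25)
for p,z in (((467,150),400),((440,192),40),((240,238),40),((195,208),400)): print(p,ray("top",p,z).round())
st()
E
```

```text
chassis px [512.2 240.1] centroid [ 496.9 -341.2] circ [ 496.9 -334.7  164.6] rect [ 497.3 -354.2] [243.5 276. ] 4.8
(467, 150) [ 613. -152.  400.]
(440, 192) [ 622. -165.   40.]
(240, 238) [489. 377.  40.]
(195, 208) [485. 404. 400.]
0.1 pos [229.5 471.9 230.8] x [-0.001 -0.001 -1.   ] y [ 0.437  0.899 -0.001] F [ 0.7 -0.5 -0.1] g 1.001 q [ 0.89  0.31  1.5  -0.    1.33 -0.22]
```

Emit:
carry_out:
  targets:
    - {"x":0.02,"y":-0.035,"z":0}
    - {"x":0.05,"y":-0.085,"z":-0.01}
    - {"x":0.075,"y":-0.13,"z":-0.02}
    - {"x":0.1,"y":-0.175,"z":-0.03}
    - {"x":0.125,"y":-0.22,"z":-0.04}
  grip_force: 60

```text
invalid input at $.targets[0]: expected keys x, y, z, ax, ay, az, hand
```

Emit:
carry_out:
  targets:
    - {"x":0.025,"y":-0.045,"z":-0.015}
    - {"x":0.05,"y":-0.085,"z":-0.035}
    - {"x":0.065,"y":-0.12,"z":-0.055}
    - {"x":0.0743,"y":-0.133,"z":-0.071}
    - {"x":0.0743,"y":-0.133,"z":-0.071}

```text
invalid input at $.targets[0]: expected keys x, y, z, ax, ay, az, hand
```

```bash
python3 - <<'E'
from h import *
t=viewer.capture("top"); s=viewer.capture("side")
p=proj("top",(429,119,50)).astype(int); q=proj("side",(429,119,50)).astype(int); print(p,q); st()
a=cv2.resize(t[p[1]-60:p[1]+50,p[0]-55:p[0]+55],(400,400)); b=cv2.resize(s[q[1]-70:q[1]+40,q[0]-55:q[0]+55],(400,400))
cv2.imwrite("pics/c2.png",np.hstack([a,b]))
E
```

```text
[335 260] [339 243]
0.2 pos [229.6 472.  231. ] x [-0.    -0.001 -1.   ] y [ 0.438  0.899 -0.001] F [ 0.1 -0.1 -0.9] g 1.003 q [ 0.89  0.31  1.5  -0.    1.33 -0.22]
```

View pics/c2.png

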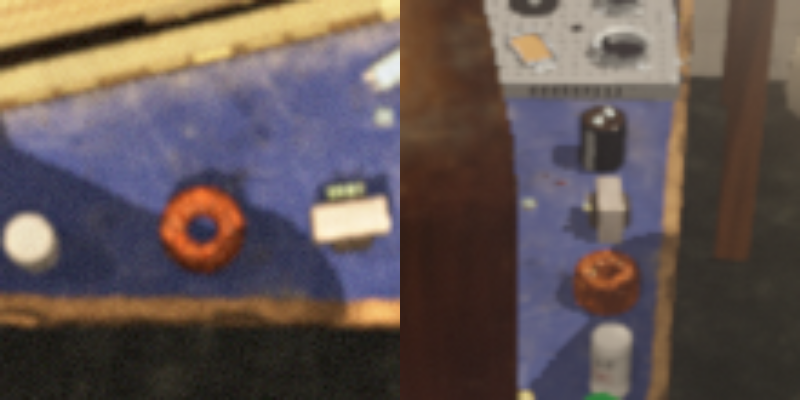

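The moves were refused because every row needs all seven keys, so the scene is unchanged: ring at about (335,260) top and (339,243) side. Resending.

Emit:
carry_out:
  targets:
    - {"x":0.02,"y":-0.035,"z":0,"ax":0,"ay":0,"az":0,"hand":1}
    - {"x":0.05,"y":-0.085,"z":-0.01,"ax":0,"ay":0,"az":0,"hand":1}
    - {"x":0.075,"y":-0.13,"z":-0.02,"ax":0,"ay":0,"az":0,"hand":1}
    - {"x":0.1,"y":-0.175,"z":-0.03,"ax":0,"ay":0,"az":0,"hand":1}
    - {"x":0.125,"y":-0.22,"z":-0.04,"ax":0,"ay":0,"az":0,"hand":1}
  grip_force: 60

```text
time_s: 0.82
eef_pos: [355.2, 250.6, 191.0]
ee_rot: [0.689, 0.159, 0.689, -0.159]
force: [0.9, 0.5, -0.2]
grip_width: 1.002
```

Emit:
carry_out:
  targets:
    - {"x":0.025,"y":-0.045,"z":-0.015,"ax":0,"ay":0,"az":0,"hand":1}
    - {"x":0.05,"y":-0.085,"z":-0.035,"ax":0,"ay":0,"az":0,"hand":1}
    - {"x":0.065,"y":-0.12,"z":-0.055,"ax":0,"ay":0,"az":0,"hand":1}
    - {"x":0.0743,"y":-0.133,"z":-0.071,"ax":0,"ay":0,"az":0,"hand":1}
    - {"x":0.0743,"y":-0.133,"z":-0.071,"ax":0,"ay":0,"az":0,"hand":1}

```text
time_s: 1.45
eef_pos: [428.7, 118.5, 119.5]
ee_rot: [0.688, 0.159, 0.69, -0.16]
force: [-0.5, 0.4, 0.4]
grip_width: 0.999
```

```bash
python3 - <<'E'
from h import *
t=viewer.capture("top"); s=viewer.capture("side")
p=proj("top",(429,119,50)).astype(int); q=proj("side",(429,119,50)).astype(int); print(p,q); st()
a=cv2.resize(t[p[1]-60:p[1]+50,p[0]-55:p[0]+55],(400,400)); b=cv2.resize(s[q[1]-70:q[1]+40,q[0]-55:q[0]+55],(400,400))
cv2.imwrite("pics/c3.png",np.hstack([a,b]))
E
```

```text
[335 260] [339 243]
1.55 pos [428.8 119.6 120.7] x [ 0.  0. -1.] y [0.437 0.899 0.   ] F [-0.4 -0.7  0.2] g 1.0 q [ 0.01  0.27  1.87  0.    1.   -1.11]
```

View pics/c3.png

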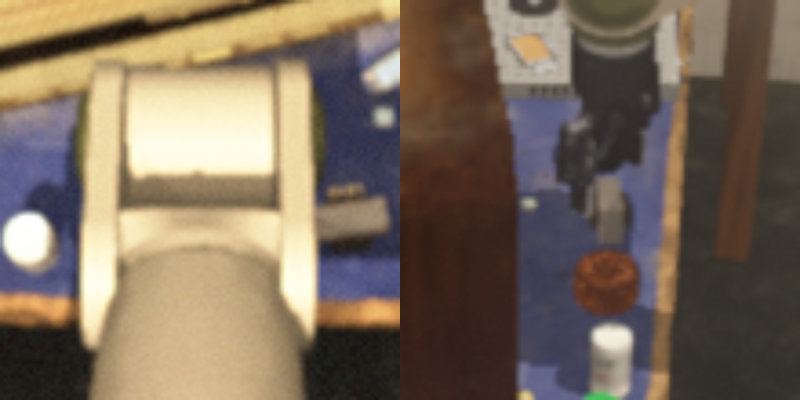

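```bash
python3 - <<'E'
from h import *
s=cv2.imread("pics/side0.png")
def ck(n,box,f,X):
    c=blob(s,box,f); x,y,w,h=cv2.boundingRect((c*8).astype(int)); print(n,"bbox ctr",(x+w/2)/8,(y+h/2)/8,"size",w/8,h/8,"pred",proj("side",X).round(1),"ray",ray("side",((x+w/2)/8,(y+h/2)/8),X[2]).round(1))
ck("toroid",(325,235,357,265),lambda h,s,v:((h<15)|(h>172))&(s>110)&(v>60),(429,119,18))
ck("white",(330,258,352,282),lambda h,s,v:(s<70)&(v>110),(413.7,245,31))
ck("large",(328,200,352,224),lambda h,s,v:(v<70),(448,-101.5,29))
print(proj("side",(553.7,-385,28)),proj("side",(440.5,-283,27)),proj("side",(449.5,-394.5,27)),proj("side",(544.8,-279,27)))
E
```

```text
toroid bbox ctr 340.3125 250.3125 size 17.375 17.375 pred [338.9 250.2] ray [424.2 119.1  18. ]
white bbox ctr 341.8125 271.4375 size 11.375 20.125 pred [340.8 272.2] ray [410.6 241.1  31. ]
large bbox ctr 338.9375 212.5625 size 13.125 14.875 pred [338.5 211.3] ray [445.6 -93.1  29. ]
[319.44116032 172.97287525] [343.58715258 187.00832139] [343.27397174 173.41678652] [318.76624388 186.04281498]
```

Emit:
carry_out:
  targets:
    - {"x":-0.001,"y":0,"z":-0.03,"ax":0,"ay":0,"az":0,"hand":1}
    - {"x":-0.001,"y":0,"z":-0.07,"ax":0,"ay":0,"az":0,"hand":1}
    - {"x":-0.001,"y":0,"z":-0.1,"ax":0,"ay":0,"az":0,"hand":1}
    - {"x":-0.001,"y":0,"z":-0.112,"ax":0,"ay":0,"az":0,"hand":1}
    - {"x":-0.001,"y":0,"z":-0.116,"ax":0,"ay":0,"az":0,"hand":1}

```text
time_s: 2.17
eef_pos: [428.2, 119.6, 4.7]
ee_rot: [0.689, 0.159, 0.689, -0.158]
force: [0.2, 0.3, 0.1]
grip_width: 0.999
```

Emit:
carry_out:
  targets:
    - {"x":0,"y":0,"z":0,"ax":0,"ay":0,"az":0,"hand":0.5}
    - {"x":0,"y":0,"z":0,"ax":0,"ay":0,"az":0,"hand":0.2}
    - {"x":0,"y":0,"z":0,"ax":0,"ay":0,"az":0,"hand":0}
    - {"x":0,"y":0,"z":0,"ax":0,"ay":0,"az":0,"hand":-0.2}
    - {"x":0,"y":0,"z":0,"ax":0,"ay":0,"az":0,"hand":-0.2}

```text
time_s: 2.8
eef_pos: [428.6, 119.2, 5.6]
ee_rot: [0.69, 0.159, 0.688, -0.159]
force: [-1.5, -0.1, 7.7]
grip_width: 0.718
```

Emit:
carry_out:
  targets:
    - {"x":0,"y":0,"z":0,"ax":0,"ay":0,"az":0,"hand":-0.2}
    - {"x":0,"y":0,"z":0.005,"ax":0,"ay":0,"az":0,"hand":-0.2}
    - {"x":0,"y":0,"z":0.015,"ax":0,"ay":0,"az":0,"hand":-0.2}
    - {"x":0,"y":0,"z":0.03,"ax":0,"ay":0,"az":0,"hand":-0.2}
    - {"x":0,"y":0,"z":0.03,"ax":0,"ay":0,"az":0,"hand":-0.2}

```text
time_s: 3.42
eef_pos: [428.7, 119.1, 35.4]
ee_rot: [0.69, 0.159, 0.688, -0.159]
force: [-0.9, -0.0, -4.4]
grip_width: 0.715
```

```bash
cat > look.py <<'E'
import sys
from h import *
from rig import viewer
X=eval(sys.argv[1]); out=sys.argv[2]; r=int(sys.argv[3]) if len(sys.argv)>3 else 50
o=[]
for n in("top","side"):
    im=viewer.capture(n); cv2.imwrite(out.replace(".png","_"+n+".png"),im)
    p=proj(n,X).astype(int); print(n,p-r)
    o.append(cv2.resize(im[max(0,p[1]-r):p[1]+r,p[0]-r:p[0]+r],(400,400),interpolation=cv2.INTER_CUBIC))
cv2.imwrite(out,np.hstack(o)); st()
E
python3 look.py "(429,119,60)" pics/c4.png 40
```

```text
top [295 220]
side [299 200]
3.52 pos [427.9 119.1  34.2] x [ 0. -0. -1.] y [ 0.438  0.899 -0.   ] F [-0.2 -0.4 -4.3] g 0.719 q [ 0.01  0.42  1.95 -0.    0.77 -1.11]
```

View pics/c4.png

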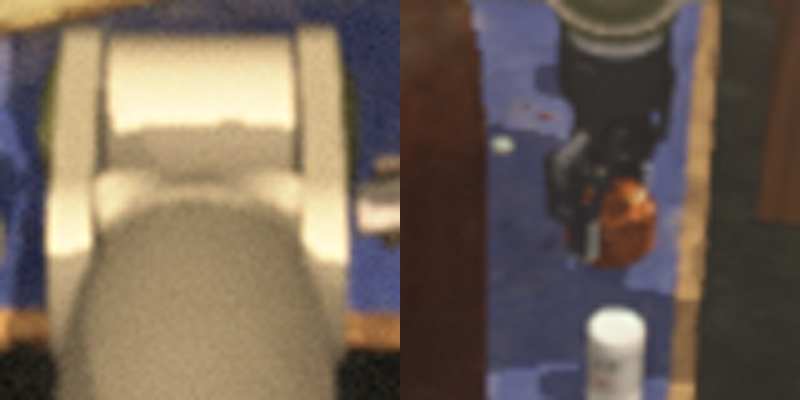

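Emit:
carry_out:
  targets:
    - {"x":0,"y":0,"z":0.03,"ax":0,"ay":0,"az":0,"hand":-0.2}
    - {"x":0,"y":-0.01,"z":0.07,"ax":0,"ay":0,"az":0,"hand":-0.2}
    - {"x":0.005,"y":-0.04,"z":0.1,"ax":0,"ay":0,"az":0,"hand":-0.2}
    - {"x":0.01,"y":-0.08,"z":0.116,"ax":0,"ay":0,"az":0,"hand":-0.2}
    - {"x":0.015,"y":-0.125,"z":0.116,"ax":0,"ay":0,"az":0,"hand":-0.2}

```text
time_s: 4.15
eef_pos: [443.4, -7.0, 151.0]
ee_rot: [0.69, 0.158, 0.689, -0.158]
force: [0.4, 0.2, -4.6]
grip_width: 0.719
```

Emit:
carry_out:
  targets:
    - {"x":0.007,"y":-0.045,"z":0,"ax":0,"ay":0,"az":0,"hand":-0.2}
    - {"x":0.014,"y":-0.09,"z":0,"ax":0,"ay":0,"az":0,"hand":-0.2}
    - {"x":0.021,"y":-0.135,"z":0,"ax":0,"ay":0,"az":0,"hand":-0.2}
    - {"x":0.03,"y":-0.18,"z":0,"ax":0,"ay":0,"az":0,"hand":-0.2}
    - {"x":0.04,"y":-0.225,"z":0,"ax":0,"ay":0,"az":0,"hand":-0.2}

```text
time_s: 4.78
eef_pos: [482.8, -232.2, 149.4]
ee_rot: [0.689, 0.159, 0.69, -0.159]
force: [0.3, 0.5, -4.1]
grip_width: 0.718
```

Emit:
carry_out:
  targets:
    - {"x":0.015,"y":-0.04,"z":0,"ax":0,"ay":0,"az":0,"hand":-0.2}
    - {"x":0.03,"y":-0.08,"z":0,"ax":0,"ay":0,"az":0,"hand":-0.2}
    - {"x":0.05,"y":-0.115,"z":0,"ax":0,"ay":0,"az":0,"hand":-0.2}
    - {"x":0.065,"y":-0.145,"z":0,"ax":0,"ay":0,"az":0,"hand":-0.2}
    - {"x":0.0705,"y":-0.154,"z":0,"ax":0,"ay":0,"az":0,"hand":-0.2}

```text
time_s: 5.4
eef_pos: [553.4, -386.3, 148.3]
ee_rot: [0.688, 0.16, 0.69, -0.159]
force: [-0.9, 0.3, -5.1]
grip_width: 0.72
```

Emit:
carry_out:
  targets:
    - {"x":0,"y":0,"z":-0.01,"ax":0,"ay":0,"az":0,"hand":-0.2}
    - {"x":0,"y":0,"z":-0.03,"ax":0,"ay":0,"az":0,"hand":-0.2}
    - {"x":0,"y":0,"z":-0.05,"ax":0,"ay":0,"az":0,"hand":-0.2}
    - {"x":0,"y":0,"z":-0.06,"ax":0,"ay":0,"az":0,"hand":-0.2}
    - {"x":0,"y":0,"z":-0.06,"ax":0,"ay":0,"az":0,"hand":-0.2}

```text
time_s: 6.02
eef_pos: [553.1, -384.3, 89.4]
ee_rot: [0.689, 0.159, 0.69, -0.158]
force: [-0.8, -0.2, -3.9]
grip_width: 0.716
```

```bash
python3 look.py "(540,-370,70)" pics/c5.png 35
```

```text
top [485 184]
side [287 131]
6.12 pos [ 553.7 -385.    91. ] x [ 0.001 -0.001 -1.   ] y [ 0.437  0.899 -0.   ] F [ 0.4 -0.4 -4.2] g 0.715 q [-0.78  0.76  1.15  0.    1.22 -1.9 ]
```

View pics/c5.png

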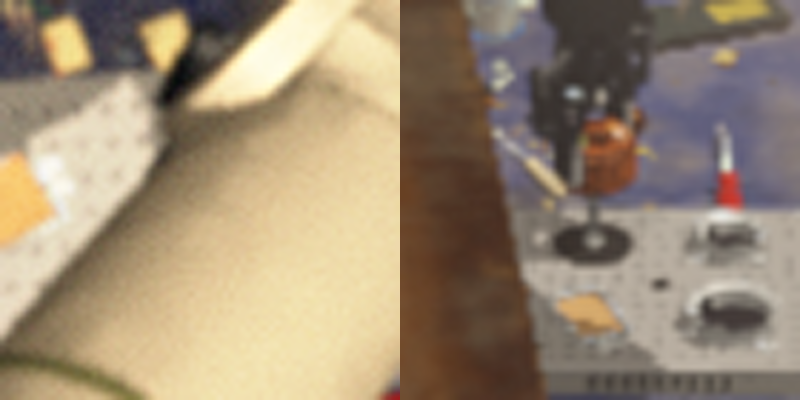

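Emit:
carry_out:
  targets:
    - {"x":0.001,"y":0,"z":-0.01,"ax":0,"ay":0,"az":0,"hand":-0.2}
    - {"x":0.001,"y":0,"z":-0.023,"ax":0,"ay":0,"az":0,"hand":-0.2}
    - {"x":0.001,"y":0,"z":-0.036,"ax":0,"ay":0,"az":0,"hand":-0.2}
    - {"x":0.001,"y":0,"z":-0.044,"ax":0,"ay":0,"az":0,"hand":-0.2}
    - {"x":0.001,"y":0,"z":-0.048,"ax":0,"ay":0,"az":0,"hand":-0.2}

```text
time_s: 6.75
eef_pos: [554.4, -384.8, 41.6]
ee_rot: [0.689, 0.159, 0.689, -0.159]
force: [-0.4, -0.1, -4.4]
grip_width: 0.722
```

Emit:
carry_out:
  targets:
    - {"x":0,"y":0,"z":-0.002,"ax":0,"ay":0,"az":0,"hand":-0.2}
    - {"x":0,"y":0,"z":-0.004,"ax":0,"ay":0,"az":0,"hand":-0.2}
    - {"x":0,"y":0,"z":-0.006,"ax":0,"ay":0,"az":0,"hand":-0.2}
    - {"x":0,"y":0,"z":-0.008,"ax":0,"ay":0,"az":0,"hand":-0.2}
    - {"x":0,"y":0,"z":-0.008,"ax":0,"ay":0,"az":0,"hand":-0.2}

```text
time_s: 7.38
eef_pos: [554.4, -384.9, 34.2]
ee_rot: [0.689, 0.159, 0.689, -0.159]
force: [-0.5, 0.2, -4.3]
grip_width: 0.713
```

Emit:
carry_out:
  targets:
    - {"x":0,"y":0,"z":-0.001,"ax":0,"ay":0,"az":0,"hand":-0.2}
    - {"x":0,"y":0,"z":-0.0015,"ax":0,"ay":0,"az":0,"hand":-0.2}
    - {"x":0,"y":0,"z":-0.0015,"ax":0,"ay":0,"az":0,"hand":-0.2}

```text
time_s: 7.75
eef_pos: [554.6, -385.0, 33.7]
ee_rot: [0.689, 0.159, 0.689, -0.159]
force: [-3.6, 3.6, 5.6]
grip_width: 0.72
```

Emit:
carry_out:
  targets:
    - {"x":0,"y":0,"z":-0.0005,"ax":0,"ay":0,"az":0,"hand":-0.2}
    - {"x":0,"y":0,"z":-0.0005,"ax":0,"ay":0,"az":0,"hand":0.5}
    - {"x":0,"y":0,"z":-0.0005,"ax":0,"ay":0,"az":0,"hand":0.7}
    - {"x":0,"y":0,"z":-0.0005,"ax":0,"ay":0,"az":0,"hand":0.85}
    - {"x":0,"y":0,"z":-0.0005,"ax":0,"ay":0,"az":0,"hand":0.85}

```text
time_s: 8.38
eef_pos: [554.5, -384.9, 32.2]
ee_rot: [0.689, 0.159, 0.689, -0.159]
force: [0.2, 0.0, 0.5]
grip_width: 0.925
```

Emit:
carry_out:
  targets:
    - {"x":0,"y":0,"z":0.01,"ax":0,"ay":0,"az":0,"hand":0.85}
    - {"x":0,"y":0,"z":0.03,"ax":0,"ay":0,"az":0,"hand":0.85}
    - {"x":0,"y":0,"z":0.06,"ax":0,"ay":0,"az":0,"hand":0.85}
    - {"x":0,"y":0,"z":0.1,"ax":0,"ay":0,"az":0,"hand":1}
    - {"x":-0.01,"y":0.03,"z":0.117,"ax":0,"ay":0,"az":0,"hand":1}

```text
time_s: 9.0
eef_pos: [545.0, -356.4, 153.3]
ee_rot: [0.691, 0.158, 0.687, -0.16]
force: [0.3, 0.0, 0.6]
grip_width: 1.001
```

Emit:
carry_out:
  targets:
    - {"x":-0.02,"y":0.045,"z":0,"ax":0,"ay":0,"az":0,"hand":1}
    - {"x":-0.04,"y":0.1,"z":0,"ax":0,"ay":0,"az":0,"hand":1}
    - {"x":-0.06,"y":0.155,"z":0,"ax":0,"ay":0,"az":0,"hand":1}
    - {"x":-0.08,"y":0.21,"z":0,"ax":0,"ay":0,"az":0,"hand":1}
    - {"x":-0.0965,"y":0.2535,"z":0,"ax":0,"ay":0,"az":0,"hand":1}

```text
time_s: 9.62
eef_pos: [447.4, -99.7, 150.8]
ee_rot: [0.69, 0.158, 0.688, -0.159]
force: [0.5, -0.3, 0.2]
grip_width: 1.001
```

```bash
python3 look.py "(510,-340,50)" pics/c6.png 50
```

```text
top [457 182]
side [278 124]
9.72 pos [446.9 -98.3 150.9] x [ 0.001 -0.    -1.   ] y [0.435 0.901 0.   ] F [ 0.3 -0.4 -0.5] g 1.003 q [-0.47  0.25  1.81  0.    1.08 -1.6 ]
```

View pics/c6.png

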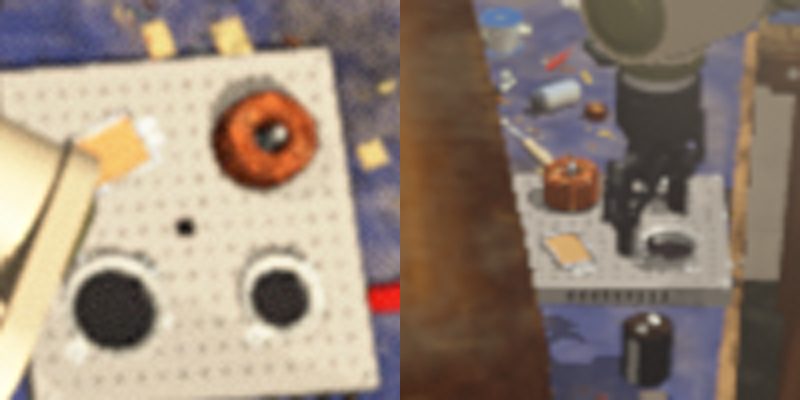

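Ring is on the stud: the stud shows through the hole at crop (272,137) top and (572,165) side. Next is the large can.

Emit:
carry_out:
  targets:
    - {"x":0.0007,"y":-0.003,"z":-0.03,"ax":0,"ay":0,"az":0,"hand":1}
    - {"x":0.0007,"y":-0.003,"z":-0.07,"ax":0,"ay":0,"az":0,"hand":1}
    - {"x":0.0007,"y":-0.003,"z":-0.11,"ax":0,"ay":0,"az":0,"hand":1}
    - {"x":0.0007,"y":-0.003,"z":-0.125,"ax":0,"ay":0,"az":0,"hand":1}
    - {"x":0.0007,"y":-0.003,"z":-0.131,"ax":0,"ay":0,"az":0,"hand":1}
  grip_force: 50

```text
time_s: 10.35
eef_pos: [449.3, -104.9, 18.7]
ee_rot: [0.689, 0.159, 0.689, -0.159]
force: [0.8, -0.6, 0.3]
grip_width: 0.996
```

Emit:
carry_out:
  targets:
    - {"x":0,"y":0,"z":0,"ax":0,"ay":0,"az":0,"hand":0.5}
    - {"x":0,"y":0,"z":0,"ax":0,"ay":0,"az":0,"hand":0.2}
    - {"x":0,"y":0,"z":0,"ax":0,"ay":0,"az":0,"hand":0}
    - {"x":0,"y":0,"z":0,"ax":0,"ay":0,"az":0,"hand":-0.2}
    - {"x":0,"y":0,"z":0,"ax":0,"ay":0,"az":0,"hand":-0.4}

```text
time_s: 10.98
eef_pos: [449.3, -104.7, 19.5]
ee_rot: [0.69, 0.158, 0.688, -0.159]
force: [-0.8, 0.4, 7.3]
grip_width: 0.572
```

Emit:
carry_out:
  targets:
    - {"x":0,"y":0,"z":0,"ax":0,"ay":0,"az":0,"hand":-0.4}
    - {"x":0,"y":0,"z":0.005,"ax":0,"ay":0,"az":0,"hand":-0.4}
    - {"x":0,"y":0,"z":0.02,"ax":0,"ay":0,"az":0,"hand":-0.4}
    - {"x":0,"y":0,"z":0.04,"ax":0,"ay":0,"az":0,"hand":-0.4}
    - {"x":0,"y":0,"z":0.04,"ax":0,"ay":0,"az":0,"hand":-0.4}

```text
time_s: 11.6
eef_pos: [449.6, -104.8, 60.0]
ee_rot: [0.69, 0.158, 0.688, -0.159]
force: [-0.3, 0.9, -2.1]
grip_width: 0.572
```

```bash
python3 -c "from h import *; st()"
```

```text
11.6 pos [ 449.6 -104.8   60. ] x [ 0.003 -0.002 -1.   ] y [ 0.437  0.899 -0.   ] F [-0.3  0.9 -2.1] g 0.572 q [-0.48  0.4   1.89  0.    0.85 -1.6 ]
```

Emit:
carry_out:
  targets:
    - {"x":0,"y":0,"z":0.025,"ax":0,"ay":0,"az":0,"hand":-0.4}
    - {"x":0,"y":-0.03,"z":0.05,"ax":0,"ay":0,"az":0,"hand":-0.4}
    - {"x":-0.002,"y":-0.07,"z":0.05,"ax":0,"ay":0,"az":0,"hand":-0.4}
    - {"x":-0.003,"y":-0.11,"z":0.05,"ax":0,"ay":0,"az":0,"hand":-0.4}
    - {"x":-0.005,"y":-0.15,"z":0.05,"ax":0,"ay":0,"az":0,"hand":-0.4}

```text
time_s: 12.22
eef_pos: [443.3, -255.5, 107.9]
ee_rot: [0.689, 0.159, 0.689, -0.159]
force: [-0.1, -0.1, -1.3]
grip_width: 0.573
```

Emit:
carry_out:
  targets:
    - {"x":-0.001,"y":-0.02,"z":0,"ax":0,"ay":0,"az":0,"hand":-0.4}
    - {"x":-0.0013,"y":-0.0297,"z":-0.01,"ax":0,"ay":0,"az":0,"hand":-0.4}
    - {"x":-0.0013,"y":-0.0297,"z":-0.025,"ax":0,"ay":0,"az":0,"hand":-0.4}
    - {"x":-0.0013,"y":-0.0297,"z":-0.03,"ax":0,"ay":0,"az":0,"hand":-0.4}
    - {"x":-0.0013,"y":-0.0297,"z":-0.03,"ax":0,"ay":0,"az":0,"hand":-0.4}

```text
time_s: 12.85
eef_pos: [442.4, -283.2, 77.8]
ee_rot: [0.689, 0.159, 0.689, -0.158]
force: [-0.4, 1.5, -0.6]
grip_width: 0.574
```

```bash
python3 look.py "(470,-300,60)" pics/c7.png 35
```

```text
top [459 211]
side [302 142]
12.95 pos [ 442.7 -283.8   78.5] x [ 0. -0. -1.] y [ 0.437  0.899 -0.   ] F [ 1.5  0.1 -1.8] g 0.573 q [-0.79  0.49  1.68  0.    0.97 -1.91]
```

View pics/c7.png

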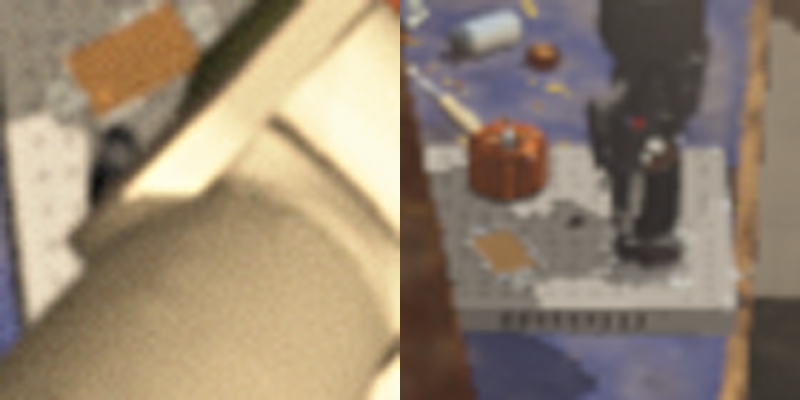

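Emit:
carry_out:
  targets:
    - {"x":0,"y":0,"z":-0.005,"ax":0,"ay":0,"az":0,"hand":-0.4}
    - {"x":0,"y":0,"z":-0.011,"ax":0,"ay":0,"az":0,"hand":-0.4}
    - {"x":0,"y":0,"z":-0.015,"ax":0,"ay":0,"az":0,"hand":-0.4}
    - {"x":0,"y":0,"z":-0.018,"ax":0,"ay":0,"az":0,"hand":-0.4}
    - {"x":0,"y":0,"z":-0.02,"ax":0,"ay":0,"az":0,"hand":-0.4}

```text
time_s: 13.58
eef_pos: [442.4, -284.1, 58.1]
ee_rot: [0.689, 0.159, 0.689, -0.159]
force: [0.8, -0.4, -2.0]
grip_width: 0.568
```

Emit:
carry_out:
  targets:
    - {"x":0,"y":0,"z":-0.002,"ax":0,"ay":0,"az":0,"hand":-0.4}
    - {"x":0,"y":0,"z":-0.004,"ax":0,"ay":0,"az":0,"hand":-0.4}
    - {"x":0,"y":0,"z":-0.006,"ax":0,"ay":0,"az":0,"hand":-0.4}
    - {"x":0,"y":0,"z":-0.008,"ax":0,"ay":0,"az":0,"hand":-0.4}
    - {"x":0,"y":0,"z":-0.0095,"ax":0,"ay":0,"az":0,"hand":-0.4}

```text
time_s: 14.2
eef_pos: [442.4, -284.1, 48.7]
ee_rot: [0.689, 0.159, 0.689, -0.159]
force: [-0.7, 0.2, -1.3]
grip_width: 0.575
```

Emit:
carry_out:
  targets:
    - {"x":0,"y":0,"z":-0.001,"ax":0,"ay":0,"az":0,"hand":-0.4}
    - {"x":0,"y":0,"z":-0.0015,"ax":0,"ay":0,"az":0,"hand":-0.4}
    - {"x":0,"y":0,"z":-0.0015,"ax":0,"ay":0,"az":0,"hand":-0.4}

```text
time_s: 14.58
eef_pos: [442.4, -284.1, 47.3]
ee_rot: [0.689, 0.159, 0.689, -0.159]
force: [-0.3, -0.2, -1.7]
grip_width: 0.573
```

Emit:
carry_out:
  targets:
    - {"x":0,"y":0,"z":-0.001,"ax":0,"ay":0,"az":0,"hand":-0.4}
    - {"x":0,"y":0,"z":-0.001,"ax":0,"ay":0,"az":0,"hand":-0.4}

```text
time_s: 14.82
eef_pos: [442.5, -284.1, 46.6]
ee_rot: [0.689, 0.159, 0.689, -0.159]
force: [-1.1, 0.7, 2.5]
grip_width: 0.572
```

Emit:
carry_out:
  targets:
    - {"x":0,"y":0,"z":-0.0003,"ax":0,"ay":0,"az":0,"hand":0}
    - {"x":0,"y":0,"z":0,"ax":0,"ay":0,"az":0,"hand":0.5}
    - {"x":0,"y":0,"z":0,"ax":0,"ay":0,"az":0,"hand":0.8}
    - {"x":0,"y":0,"z":0,"ax":0,"ay":0,"az":0,"hand":0.8}

```text
time_s: 15.32
eef_pos: [442.4, -284.1, 46.2]
ee_rot: [0.689, 0.159, 0.689, -0.159]
force: [-0.0, -0.3, -0.2]
grip_width: 0.902
```

Emit:
carry_out:
  targets:
    - {"x":0,"y":0,"z":0.015,"ax":0,"ay":0,"az":0,"hand":0.8}
    - {"x":0,"y":0,"z":0.05,"ax":0,"ay":0,"az":0,"hand":0.8}
    - {"x":0,"y":0,"z":0.09,"ax":0,"ay":0,"az":0,"hand":0.8}
    - {"x":0,"y":0.03,"z":0.11,"ax":0,"ay":0,"az":0,"hand":0.8}
    - {"x":0,"y":0.08,"z":0.11,"ax":0,"ay":0,"az":0,"hand":0.8}

```text
time_s: 15.95
eef_pos: [443.0, -204.5, 158.8]
ee_rot: [0.69, 0.159, 0.687, -0.16]
force: [0.7, 0.7, -1.3]
grip_width: 0.898
```

Emit:
carry_out:
  targets:
    - {"x":-0.003,"y":0.05,"z":0,"ax":0,"ay":0,"az":0,"hand":0.8}
    - {"x":-0.006,"y":0.1,"z":0,"ax":0,"ay":0,"az":0,"hand":0.8}
    - {"x":-0.009,"y":0.15,"z":0,"ax":0,"ay":0,"az":0,"hand":0.8}
    - {"x":-0.012,"y":0.2,"z":0,"ax":0,"ay":0,"az":0,"hand":0.8}
    - {"x":-0.015,"y":0.25,"z":0,"ax":0,"ay":0,"az":0,"hand":0.8}

```text
time_s: 16.58
eef_pos: [427.3, 47.4, 157.4]
ee_rot: [0.69, 0.159, 0.688, -0.159]
force: [1.1, -0.5, 0.2]
grip_width: 0.898
```

Emit:
carry_out:
  targets:
    - {"x":-0.003,"y":0.05,"z":0,"ax":0,"ay":0,"az":0,"hand":0.8}
    - {"x":-0.006,"y":0.1,"z":0,"ax":0,"ay":0,"az":0,"hand":0.8}
    - {"x":-0.009,"y":0.15,"z":0,"ax":0,"ay":0,"az":0,"hand":0.8}
    - {"x":-0.0145,"y":0.1985,"z":0,"ax":0,"ay":0,"az":0,"hand":0.8}
    - {"x":-0.0145,"y":0.1985,"z":0,"ax":0,"ay":0,"az":0,"hand":0.8}

```text
time_s: 17.2
eef_pos: [412.3, 246.7, 157.1]
ee_rot: [0.69, 0.158, 0.689, -0.157]
force: [-0.5, -1.4, 0.1]
grip_width: 0.901
```

```bash
python3 look.py "(500,-330,50)" pics/c8.png 45; python3 - <<'E'
import cv2,numpy as np
from h import *
a=cv2.imread("pics/c8.png"); s=cv2.imread("pics/c8_side.png")
p=proj("side",(414,245,40)).astype(int); print(p)
b=cv2.resize(s[p[1]-45:p[1]+25,p[0]-35:p[0]+35],(400,400),interpolation=cv2.INTER_CUBIC)
a[:,:400]=a[:,:400]
o=np.zeros((600,800,3),np.uint8); o[:400]=a; o[400:600,:200]=cv2.resize(b,(200,200)); cv2.imwrite("pics/c8b.png",o)
E
```

```text
top [459 190]
side [285 130]
17.3 pos [412.9 244.3 156.9] x [ 0.001 -0.    -1.   ] y [0.437 0.9   0.   ] F [-0.1  0.3 -0.2] g 0.9 q [ 0.29  0.29  1.74 -0.    1.12 -0.83]
[340 270]
```

View pics/c8b.png

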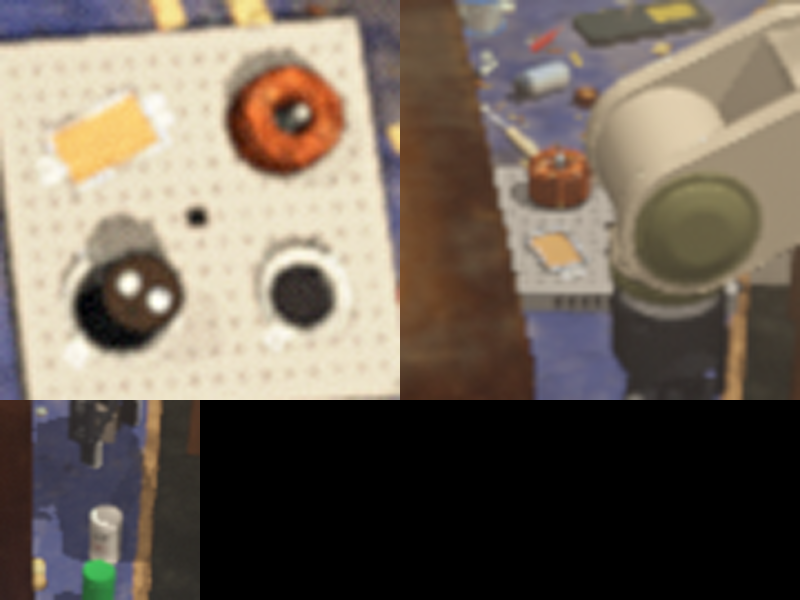

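Large can stands in its clamp: base at crop (122,305), top (143,290), as perspective predicts. The clear side view of the white can confirms the pick position, so I'm descending onto it.

Emit:
carry_out:
  targets:
    - {"x":0.0005,"y":0.0005,"z":-0.03,"ax":0,"ay":0,"az":0,"hand":0.8}
    - {"x":0.0005,"y":0.0005,"z":-0.07,"ax":0,"ay":0,"az":0,"hand":0.8}
    - {"x":0.0005,"y":0.0005,"z":-0.11,"ax":0,"ay":0,"az":0,"hand":0.8}
    - {"x":0.0005,"y":0.0005,"z":-0.13,"ax":0,"ay":0,"az":0,"hand":0.8}
    - {"x":0.0005,"y":0.0005,"z":-0.137,"ax":0,"ay":0,"az":0,"hand":0.8}
  grip_force: 40

```text
time_s: 17.92
eef_pos: [413.5, 243.8, 18.8]
ee_rot: [0.689, 0.159, 0.689, -0.16]
force: [-0.3, 0.2, 0.6]
grip_width: 0.893
```

Emit:
carry_out:
  targets:
    - {"x":0,"y":0,"z":0,"ax":0,"ay":0,"az":0,"hand":0.4}
    - {"x":0,"y":0,"z":0,"ax":0,"ay":0,"az":0,"hand":0}
    - {"x":0,"y":0,"z":0,"ax":0,"ay":0,"az":0,"hand":-0.3}
    - {"x":0,"y":0,"z":0,"ax":0,"ay":0,"az":0,"hand":-0.6}
    - {"x":0,"y":0,"z":0,"ax":0,"ay":0,"az":0,"hand":-0.6}

```text
time_s: 18.55
eef_pos: [413.9, 245.0, 20.3]
ee_rot: [0.69, 0.159, 0.689, -0.158]
force: [-0.6, -1.7, 6.3]
grip_width: 0.401
```

Emit:
carry_out:
  targets:
    - {"x":0,"y":0,"z":0,"ax":0,"ay":0,"az":0,"hand":-0.6}
    - {"x":0,"y":0,"z":0.005,"ax":0,"ay":0,"az":0,"hand":-0.6}
    - {"x":0,"y":0,"z":0.02,"ax":0,"ay":0,"az":0,"hand":-0.6}
    - {"x":0,"y":0,"z":0.04,"ax":0,"ay":0,"az":0,"hand":-0.6}
    - {"x":0,"y":0,"z":0.04,"ax":0,"ay":0,"az":0,"hand":-0.6}

```text
time_s: 19.18
eef_pos: [414.3, 245.2, 61.0]
ee_rot: [0.69, 0.159, 0.688, -0.158]
force: [-0.4, -0.2, -1.8]
grip_width: 0.398
```

```bash
python3 - <<'E'
from h import *
s=viewer.capture("side"); st(); X=(413.4,244.8,70)
c=blob(s,(325,240,360,285),lambda h,s,v:(s<70)&(v>110)); x,y,w,h=cv2.boundingRect((c*8).astype(int)); print((x+w/2)/8,(y+h/2)/8,w/8,h/8,proj("side",X))
E
```

```text
19.23 pos [413.7 245.   60. ] x [ 0.002  0.    -1.   ] y [0.437 0.899 0.001] F [ 0.  -0.4 -1. ] g 0.398 q [ 0.29  0.44  1.83  0.    0.88 -0.83]
342.1875 263.5625 11.625 20.375 [341.25730022 263.22185321]
```

Emit:
carry_out:
  targets:
    - {"x":0,"y":0,"z":0.03,"ax":0,"ay":0,"az":0,"hand":-0.6}
    - {"x":0,"y":-0.01,"z":0.07,"ax":0,"ay":0,"az":0,"hand":-0.6}
    - {"x":0,"y":-0.04,"z":0.1,"ax":0,"ay":0,"az":0,"hand":-0.6}
    - {"x":0.002,"y":-0.085,"z":0.1,"ax":0,"ay":0,"az":0,"hand":-0.6}
    - {"x":0.005,"y":-0.135,"z":0.1,"ax":0,"ay":0,"az":0,"hand":-0.6}

```text
time_s: 19.85
eef_pos: [418.1, 108.8, 159.1]
ee_rot: [0.689, 0.158, 0.689, -0.158]
force: [0.6, -0.1, -0.8]
grip_width: 0.394
```

Emit:
carry_out:
  targets:
    - {"x":0.003,"y":-0.05,"z":0,"ax":0,"ay":0,"az":0,"hand":-0.6}
    - {"x":0.006,"y":-0.1,"z":0,"ax":0,"ay":0,"az":0,"hand":-0.6}
    - {"x":0.009,"y":-0.15,"z":0,"ax":0,"ay":0,"az":0,"hand":-0.6}
    - {"x":0.012,"y":-0.2,"z":0,"ax":0,"ay":0,"az":0,"hand":-0.6}
    - {"x":0.015,"y":-0.25,"z":0,"ax":0,"ay":0,"az":0,"hand":-0.6}

```text
time_s: 20.48
eef_pos: [433.0, -141.7, 158.7]
ee_rot: [0.689, 0.159, 0.689, -0.159]
force: [0.3, 0.3, -0.1]
grip_width: 0.402
```

Emit:
carry_out:
  targets:
    - {"x":0.003,"y":-0.05,"z":0,"ax":0,"ay":0,"az":0,"hand":-0.6}
    - {"x":0.006,"y":-0.1,"z":0,"ax":0,"ay":0,"az":0,"hand":-0.6}
    - {"x":0.009,"y":-0.15,"z":0,"ax":0,"ay":0,"az":0,"hand":-0.6}
    - {"x":0.012,"y":-0.2,"z":0,"ax":0,"ay":0,"az":0,"hand":-0.6}
    - {"x":0.0152,"y":-0.24,"z":0,"ax":0,"ay":0,"az":0,"hand":-0.6}

```text
time_s: 21.1
eef_pos: [448.1, -381.8, 158.3]
ee_rot: [0.689, 0.159, 0.689, -0.159]
force: [0.6, -0.5, -0.5]
grip_width: 0.399
```

Emit:
carry_out:
  targets:
    - {"x":0,"y":-0.014,"z":0,"ax":0,"ay":0,"az":0,"hand":-0.6}
    - {"x":0,"y":-0.014,"z":-0.02,"ax":0,"ay":0,"az":0,"hand":-0.6}
    - {"x":0,"y":-0.014,"z":-0.05,"ax":0,"ay":0,"az":0,"hand":-0.6}
    - {"x":0,"y":-0.014,"z":-0.075,"ax":0,"ay":0,"az":0,"hand":-0.6}
    - {"x":0,"y":-0.014,"z":-0.085,"ax":0,"ay":0,"az":0,"hand":-0.6}

```text
time_s: 21.72
eef_pos: [448.2, -392.8, 72.7]
ee_rot: [0.688, 0.159, 0.69, -0.158]
force: [0.6, 0.2, -0.0]
grip_width: 0.399
```

```bash
python3 look.py "(470,-360,60)" pics/c9.png 35
```

```text
top [482 211]
side [303 135]
21.82 pos [ 448.4 -393.3   73.6] x [-0.001  0.002 -1.   ] y [0.437 0.899 0.001] F [ 0.7  0.5 -0.1] g 0.399 q [-0.92  0.63  1.45  0.    1.06 -2.03]
```

View pics/c9.png

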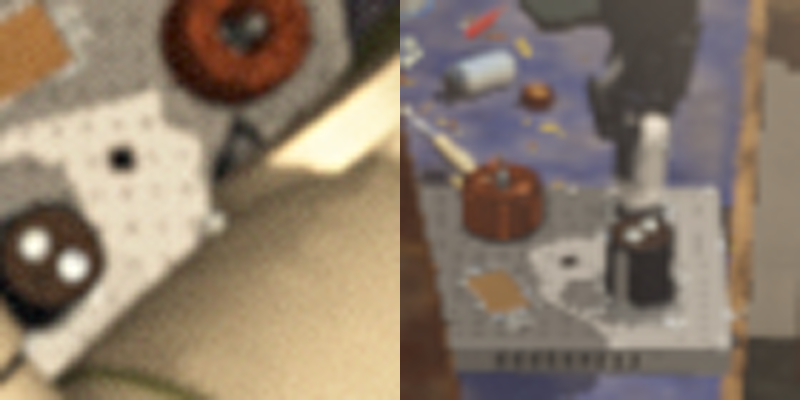

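Emit:
carry_out:
  targets:
    - {"x":0.0006,"y":-0.0005,"z":-0.004,"ax":0,"ay":0,"az":0,"hand":-0.6}
    - {"x":0.0006,"y":-0.0005,"z":-0.008,"ax":0,"ay":0,"az":0,"hand":-0.6}
    - {"x":0.0006,"y":-0.0005,"z":-0.012,"ax":0,"ay":0,"az":0,"hand":-0.6}
    - {"x":0.0006,"y":-0.0005,"z":-0.015,"ax":0,"ay":0,"az":0,"hand":-0.6}
    - {"x":0.0006,"y":-0.0005,"z":-0.017,"ax":0,"ay":0,"az":0,"hand":-0.6}

```text
time_s: 22.45
eef_pos: [449.2, -394.6, 57.1]
ee_rot: [0.689, 0.159, 0.689, -0.159]
force: [-0.1, 0.5, -0.7]
grip_width: 0.4
```

Emit:
carry_out:
  targets:
    - {"x":0,"y":0,"z":-0.002,"ax":0,"ay":0,"az":0,"hand":-0.6}
    - {"x":0,"y":0,"z":-0.004,"ax":0,"ay":0,"az":0,"hand":-0.6}
    - {"x":0,"y":0,"z":-0.006,"ax":0,"ay":0,"az":0,"hand":-0.6}
    - {"x":0,"y":0,"z":-0.008,"ax":0,"ay":0,"az":0,"hand":-0.6}
    - {"x":0,"y":0,"z":-0.008,"ax":0,"ay":0,"az":0,"hand":-0.6}

```text
time_s: 23.08
eef_pos: [449.2, -394.5, 49.1]
ee_rot: [0.689, 0.159, 0.689, -0.159]
force: [0.5, 0.4, -0.9]
grip_width: 0.401
```

Emit:
carry_out:
  targets:
    - {"x":0,"y":0,"z":-0.001,"ax":0,"ay":0,"az":0,"hand":-0.6}
    - {"x":0,"y":0,"z":-0.002,"ax":0,"ay":0,"az":0,"hand":-0.6}
    - {"x":0,"y":0,"z":-0.002,"ax":0,"ay":0,"az":0,"hand":-0.6}

```text
time_s: 23.45
eef_pos: [449.2, -394.6, 47.4]
ee_rot: [0.689, 0.159, 0.689, -0.159]
force: [-0.1, -0.4, 0.2]
grip_width: 0.402
```

Emit:
carry_out:
  targets:
    - {"x":0,"y":0,"z":-0.0007,"ax":0,"ay":0,"az":0,"hand":-0.6}
    - {"x":0,"y":0,"z":-0.0007,"ax":0,"ay":0,"az":0,"hand":-0.6}

```text
time_s: 23.7
eef_pos: [449.3, -394.7, 47.4]
ee_rot: [0.689, 0.159, 0.689, -0.159]
force: [-1.9, 1.9, 7.3]
grip_width: 0.402
```

Emit:
carry_out:
  targets:
    - {"x":0,"y":0,"z":0,"ax":0,"ay":0,"az":0,"hand":-0.2}
    - {"x":0,"y":0,"z":0,"ax":0,"ay":0,"az":0,"hand":0.3}
    - {"x":0,"y":0,"z":0,"ax":0,"ay":0,"az":0,"hand":0.6}
    - {"x":0,"y":0,"z":0,"ax":0,"ay":0,"az":0,"hand":0.6}

```text
time_s: 24.2
eef_pos: [449.2, -394.6, 46.5]
ee_rot: [0.689, 0.159, 0.689, -0.159]
force: [0.6, -0.0, 1.0]
grip_width: 0.799
```

Emit:
carry_out:
  targets:
    - {"x":0,"y":0,"z":0.015,"ax":0,"ay":0,"az":0,"hand":0.6}
    - {"x":0,"y":0,"z":0.05,"ax":0,"ay":0,"az":0,"hand":0.6}
    - {"x":0,"y":0,"z":0.09,"ax":0,"ay":0,"az":0,"hand":0.6}
    - {"x":0,"y":0.005,"z":0.12,"ax":0,"ay":0,"az":-0.15,"hand":0.6}
    - {"x":0,"y":0.025,"z":0.12,"ax":0,"ay":0,"az":-0.3,"hand":0.6}

```text
time_s: 24.82
eef_pos: [449.8, -370.7, 170.2]
ee_rot: [0.659, 0.261, 0.655, -0.263]
force: [0.9, 0.0, -0.8]
grip_width: 0.803
```

Emit:
carry_out:
  targets:
    - {"x":-0.002,"y":0.04,"z":0,"ax":0,"ay":0,"az":-0.16,"hand":0.8}
    - {"x":-0.003,"y":0.08,"z":0,"ax":0,"ay":0,"az":-0.32,"hand":0.8}
    - {"x":-0.005,"y":0.12,"z":0,"ax":0,"ay":0,"az":-0.48,"hand":0.8}
    - {"x":-0.006,"y":0.16,"z":0,"ax":0,"ay":0,"az":-0.64,"hand":0.8}
    - {"x":-0.008,"y":0.2,"z":0,"ax":0,"ay":0,"az":-0.8,"hand":0.8}

```text
time_s: 25.45
eef_pos: [441.2, -168.4, 167.7]
ee_rot: [0.504, 0.497, 0.503, -0.497]
force: [0.1, 0.6, 0.3]
grip_width: 0.899
```

Emit:
carry_out:
  targets:
    - {"x":-0.002,"y":0.04,"z":0,"ax":0,"ay":0,"az":-0.16,"hand":0.9}
    - {"x":-0.003,"y":0.08,"z":0,"ax":0,"ay":0,"az":-0.32,"hand":0.9}
    - {"x":-0.005,"y":0.12,"z":0,"ax":0,"ay":0,"az":-0.48,"hand":0.9}
    - {"x":-0.006,"y":0.16,"z":0,"ax":0,"ay":0,"az":-0.64,"hand":0.9}
    - {"x":-0.008,"y":0.18,"z":0,"ax":0,"ay":0,"az":-0.8,"hand":0.9}

```text
time_s: 26.08
eef_pos: [433.1, 12.0, 167.7]
ee_rot: [0.271, 0.654, 0.27, -0.653]
force: [-0.9, 0.2, -0.5]
grip_width: 0.949
```

Emit:
carry_out:
  targets:
    - {"x":0,"y":0,"z":0,"ax":0,"ay":0,"az":-0.16,"hand":1}
    - {"x":0,"y":0,"z":0,"ax":0,"ay":0,"az":-0.32,"hand":1}
    - {"x":0,"y":0,"z":0,"ax":0,"ay":0,"az":-0.48,"hand":1}
    - {"x":0,"y":0,"z":0,"ax":0,"ay":0,"az":-0.6386,"hand":1}
    - {"x":0,"y":0,"z":0,"ax":0,"ay":0,"az":-0.6386,"hand":1}

```text
time_s: 26.7
eef_pos: [433.3, 10.4, 167.4]
ee_rot: [0.054, 0.706, 0.053, -0.705]
force: [0.4, 0.0, -0.4]
grip_width: 0.997
```

```bash
python3 look.py "(495,-330,50)" pics/c10.png 45; python3 - <<'E'
import cv2,numpy as np
from h import *
a=cv2.imread("pics/c10.png"); s=cv2.imread("pics/c10_side.png")
p=proj("side",(433,11,40)).astype(int); print(p)
b=cv2.resize(s[p[1]-45:p[1]+25,p[0]-35:p[0]+35],(400,400),interpolation=cv2.INTER_CUBIC)
a[:,400:]=b; cv2.imwrite("pics/c10b.png",a)
E
```

```text
top [459 192]
side [286 130]
26.8 pos [433.3  10.4 167.1] x [ 0.001 -0.    -1.   ] y [ 0.153 -0.988  0.   ] F [-0.6  0.1  0.4] g 1.0 q [-0.25  0.18  1.85  0.    1.11  1.17]
[340 226]
```

View pics/c10b.png

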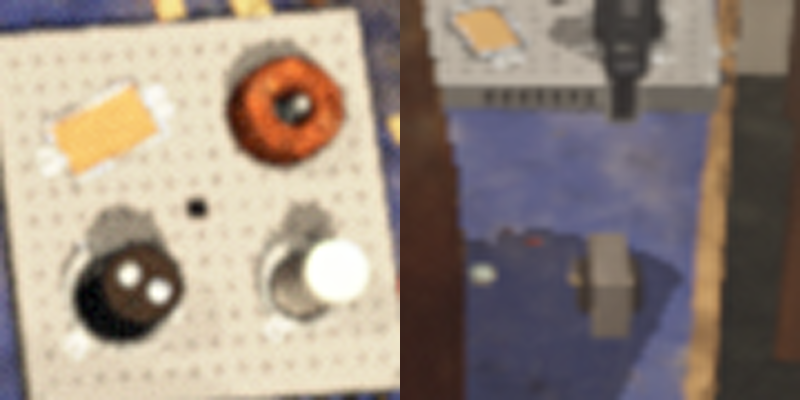

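White can stands in the small clamp (crop (315,280)). The choke core in the side view agrees with the top measurement, so I'm grasping it.

Emit:
carry_out:
  targets:
    - {"x":0,"y":0,"z":-0.04,"ax":0,"ay":0,"az":0,"hand":1}
    - {"x":0,"y":0,"z":-0.085,"ax":0,"ay":0,"az":0,"hand":1}
    - {"x":0,"y":0,"z":-0.125,"ax":0,"ay":0,"az":0,"hand":1}
    - {"x":0,"y":0,"z":-0.15,"ax":0,"ay":0,"az":0,"hand":1}
    - {"x":0,"y":0,"z":-0.158,"ax":0,"ay":0,"az":0,"hand":1}
  grip_force: 70

```text
time_s: 27.42
eef_pos: [432.7, 10.5, 7.8]
ee_rot: [-0.054, -0.704, -0.054, 0.706]
force: [1.1, -0.1, 0.5]
grip_width: 0.999
```

Emit:
carry_out:
  targets:
    - {"x":0,"y":0,"z":0,"ax":0,"ay":0,"az":0,"hand":0.5}
    - {"x":0,"y":0,"z":0,"ax":0,"ay":0,"az":0,"hand":0.2}
    - {"x":0,"y":0,"z":0,"ax":0,"ay":0,"az":0,"hand":0}
    - {"x":0,"y":0,"z":0,"ax":0,"ay":0,"az":0,"hand":-0.2}
    - {"x":0,"y":0,"z":0,"ax":0,"ay":0,"az":0,"hand":-0.4}

```text
time_s: 28.05
eef_pos: [433.9, 10.2, 9.9]
ee_rot: [0.053, 0.706, 0.053, -0.704]
force: [-1.5, 0.7, 6.2]
grip_width: 0.574
```

Emit:
carry_out:
  targets:
    - {"x":0,"y":0,"z":0,"ax":0,"ay":0,"az":0,"hand":-0.4}
    - {"x":0,"y":0,"z":0.005,"ax":0,"ay":0,"az":0,"hand":-0.4}
    - {"x":0,"y":0,"z":0.02,"ax":0,"ay":0,"az":0,"hand":-0.4}
    - {"x":0,"y":0,"z":0.04,"ax":0,"ay":0,"az":0,"hand":-0.4}
    - {"x":0,"y":0,"z":0.04,"ax":0,"ay":0,"az":0,"hand":-0.4}

```text
time_s: 28.68
eef_pos: [433.9, 10.3, 49.7]
ee_rot: [0.053, 0.706, 0.053, -0.704]
force: [-0.9, -0.3, -3.5]
grip_width: 0.572
```

```bash
python3 look.py "(433,11,80)" pics/c11.png 35
```

```text
top [341 222]
side [305 182]
28.77 pos [432.9  10.5  48.3] x [-0.  0. -1.] y [ 0.15  -0.989 -0.   ] F [ 0.7 -0.1 -3.5] g 0.577 q [-0.25  0.37  1.97  0.    0.8   1.17]
```

View pics/c11.png

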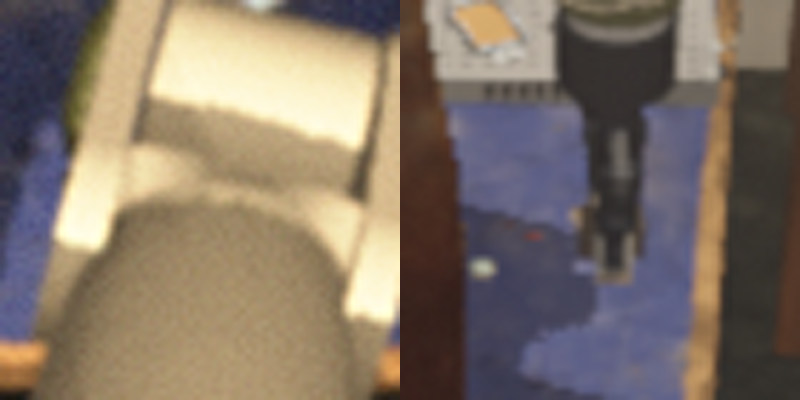

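Emit:
carry_out:
  targets:
    - {"x":0,"y":0,"z":0.03,"ax":0,"ay":0,"az":0,"hand":-0.4}
    - {"x":0,"y":-0.01,"z":0.07,"ax":0,"ay":0,"az":0,"hand":-0.4}
    - {"x":0.005,"y":-0.04,"z":0.09,"ax":0,"ay":0,"az":0.05,"hand":-0.4}
    - {"x":0.015,"y":-0.08,"z":0.09,"ax":0,"ay":0,"az":0.1,"hand":-0.4}
    - {"x":0.03,"y":-0.12,"z":0.09,"ax":0,"ay":0,"az":0.15,"hand":-0.4}

```text
time_s: 29.4
eef_pos: [463.0, -110.6, 137.9]
ee_rot: [-0.106, -0.699, -0.107, 0.699]
force: [0.2, 0.2, -3.4]
grip_width: 0.577
```

Emit:
carry_out:
  targets:
    - {"x":0.015,"y":-0.04,"z":0,"ax":0,"ay":0,"az":0.05,"hand":-0.4}
    - {"x":0.035,"y":-0.08,"z":0,"ax":0,"ay":0,"az":0.1,"hand":-0.4}
    - {"x":0.055,"y":-0.12,"z":0,"ax":0,"ay":0,"az":0.13,"hand":-0.4}
    - {"x":0.075,"y":-0.155,"z":0,"ax":0,"ay":0,"az":0.155,"hand":-0.4}
    - {"x":0.0813,"y":-0.1693,"z":0,"ax":0,"ay":0,"az":0.155,"hand":-0.4}

```text
time_s: 30.02
eef_pos: [544.6, -280.5, 136.6]
ee_rot: [-0.159, -0.688, -0.16, 0.689]
force: [0.4, -0.0, -3.4]
grip_width: 0.575
```

Emit:
carry_out:
  targets:
    - {"x":0,"y":0,"z":0,"ax":0,"ay":0,"az":0,"hand":-0.4}
    - {"x":0,"y":0,"z":-0.02,"ax":0,"ay":0,"az":0,"hand":-0.4}
    - {"x":0,"y":0,"z":-0.045,"ax":0,"ay":0,"az":0,"hand":-0.4}
    - {"x":0,"y":0,"z":-0.065,"ax":0,"ay":0,"az":0,"hand":-0.4}
    - {"x":0,"y":0,"z":-0.075,"ax":0,"ay":0,"az":0,"hand":-0.4}

```text
time_s: 30.65
eef_pos: [543.8, -277.6, 62.1]
ee_rot: [-0.159, -0.688, -0.161, 0.689]
force: [0.4, 0.3, -3.1]
grip_width: 0.572
```

```bash
python3 look.py "(535,-290,50)" pics/c12.png 35
```

```text
top [453 187]
side [286 145]
30.75 pos [ 544.  -278.    62.6] x [-0.002  0.001 -1.   ] y [ 0.44  -0.898 -0.002] F [ 0.6  0.  -4.3] g 0.574 q [-0.66  0.67  1.41  0.    1.06  0.45]
```

View pics/c12.png

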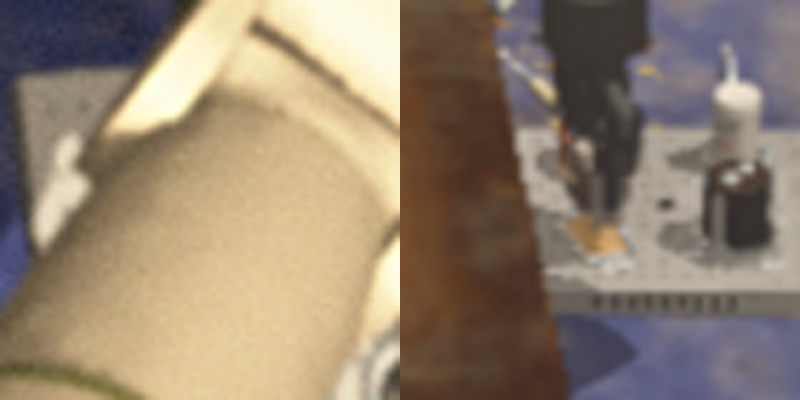

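Emit:
carry_out:
  targets:
    - {"x":0.0005,"y":-0.0008,"z":-0.006,"ax":0,"ay":0,"az":0,"hand":-0.4}
    - {"x":0.0005,"y":-0.0008,"z":-0.012,"ax":0,"ay":0,"az":0,"hand":-0.4}
    - {"x":0.0005,"y":-0.0008,"z":-0.017,"ax":0,"ay":0,"az":0,"hand":-0.4}
    - {"x":0.0005,"y":-0.0008,"z":-0.021,"ax":0,"ay":0,"az":0,"hand":-0.4}
    - {"x":0.0005,"y":-0.0008,"z":-0.0235,"ax":0,"ay":0,"az":0,"hand":-0.4}

```text
time_s: 31.38
eef_pos: [545.0, -279.7, 39.8]
ee_rot: [-0.159, -0.689, -0.16, 0.689]
force: [0.4, -0.1, -3.8]
grip_width: 0.573
```

Emit:
carry_out:
  targets:
    - {"x":0,"y":0,"z":-0.0007,"ax":0,"ay":0,"az":0,"hand":-0.4}
    - {"x":0,"y":0,"z":-0.0015,"ax":0,"ay":0,"az":0,"hand":-0.4}
    - {"x":0,"y":0,"z":-0.0015,"ax":0,"ay":0,"az":0,"hand":-0.4}

```text
time_s: 31.75
eef_pos: [545.0, -279.7, 38.7]
ee_rot: [0.16, 0.689, 0.159, -0.689]
force: [1.1, 0.6, -4.5]
grip_width: 0.573
```

Emit:
carry_out:
  targets:
    - {"x":0,"y":0,"z":-0.001,"ax":0,"ay":0,"az":0,"hand":-0.4}
    - {"x":0,"y":0,"z":-0.0015,"ax":0,"ay":0,"az":0,"hand":-0.4}
    - {"x":0,"y":0,"z":-0.0015,"ax":0,"ay":0,"az":0,"hand":-0.4}

```text
time_s: 32.12
eef_pos: [545.0, -279.7, 37.1]
ee_rot: [-0.16, -0.689, -0.16, 0.689]
force: [0.9, 0.8, -3.4]
grip_width: 0.571
```

Emit:
carry_out:
  targets:
    - {"x":0,"y":0,"z":-0.0005,"ax":0,"ay":0,"az":0,"hand":-0.4}
    - {"x":0,"y":0,"z":-0.0005,"ax":0,"ay":0,"az":0,"hand":-0.4}

```text
time_s: 32.38
eef_pos: [545.0, -279.7, 36.9]
ee_rot: [0.16, 0.689, 0.16, -0.689]
force: [-1.9, 1.1, -0.3]
grip_width: 0.572
```

Emit:
carry_out:
  targets:
    - {"x":0,"y":0,"z":-0.0005,"ax":0,"ay":0,"az":0,"hand":-0.4}
    - {"x":0,"y":0,"z":-0.0005,"ax":0,"ay":0,"az":0,"hand":-0.4}

```text
time_s: 32.62
eef_pos: [545.0, -279.7, 36.9]
ee_rot: [0.16, 0.689, 0.16, -0.689]
force: [-3.3, 2.2, 6.4]
grip_width: 0.574
```

Emit:
carry_out:
  targets:
    - {"x":0,"y":0,"z":0,"ax":0,"ay":0,"az":0,"hand":0}
    - {"x":0,"y":0,"z":0,"ax":0,"ay":0,"az":0,"hand":0.5}
    - {"x":0,"y":0,"z":0,"ax":0,"ay":0,"az":0,"hand":0.7}
    - {"x":0,"y":0,"z":0,"ax":0,"ay":0,"az":0,"hand":0.7}

```text
time_s: 33.12
eef_pos: [545.1, -279.8, 36.1]
ee_rot: [0.16, 0.689, 0.159, -0.689]
force: [0.3, 0.1, -0.8]
grip_width: 0.852
```

Emit:
carry_out:
  targets:
    - {"x":0,"y":0,"z":0.015,"ax":0,"ay":0,"az":0,"hand":0.7}
    - {"x":0,"y":0,"z":0.05,"ax":0,"ay":0,"az":0,"hand":0.7}
    - {"x":0,"y":0,"z":0.1,"ax":0,"ay":0,"az":0,"hand":0.7}
    - {"x":-0.01,"y":0.03,"z":0.12,"ax":0,"ay":0,"az":0,"hand":0.7}
    - {"x":-0.04,"y":0.08,"z":0.12,"ax":0,"ay":0,"az":0,"hand":0.7}

```text
time_s: 33.75
eef_pos: [505.7, -200.1, 158.7]
ee_rot: [0.161, 0.69, 0.158, -0.688]
force: [0.2, 0.9, 0.9]
grip_width: 0.851
```

Emit:
carry_out:
  targets:
    - {"x":-0.03,"y":0.045,"z":0,"ax":0,"ay":0,"az":0,"hand":0.7}
    - {"x":-0.06,"y":0.095,"z":0,"ax":0,"ay":0,"az":0,"hand":0.7}
    - {"x":-0.08,"y":0.15,"z":0,"ax":0,"ay":0,"az":0,"hand":0.7}
    - {"x":-0.1,"y":0.2,"z":0,"ax":0,"ay":0,"az":0,"hand":0.7}
    - {"x":-0.11,"y":0.24,"z":0,"ax":0,"ay":0,"az":0,"hand":0.7}

```text
time_s: 34.38
eef_pos: [394.2, 41.8, 157.2]
ee_rot: [0.16, 0.689, 0.159, -0.688]
force: [0.9, -0.3, 0.2]
grip_width: 0.85
```

```bash
python3 look.py "(510,-325,50)" pics/c13.png 42
```

```text
top [460 190]
side [286 134]
34.48 pos [394.1  42.9 157.1] x [ 0.001  0.    -1.   ] y [ 0.443 -0.897  0.   ] F [ 0.2 -0.1 -0.1] g 0.852 q [-0.19  0.11  1.96  0.    1.07  0.92]
```

View pics/c13.png

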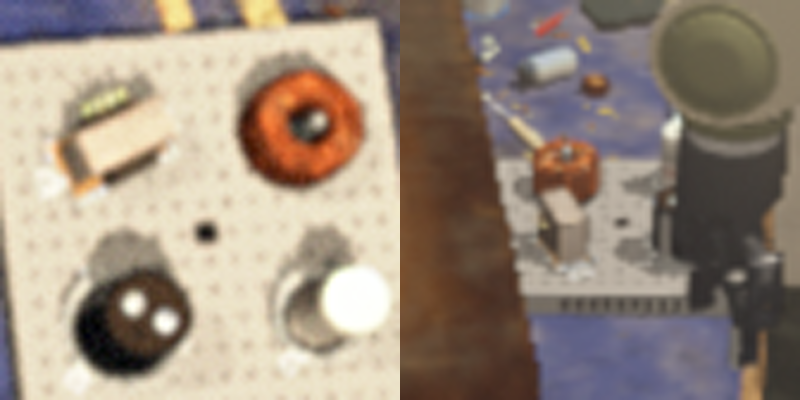

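```bash
python3 - <<'E'
from h import *
im=cv2.imread("pics/c13_top.png")
rep("toroid(z64)",blob(im,(505,195,542,235),lambda h,s,v:((h<15)|(h>172))&(s>110)&(v>80)),50)
rep("white(z89)",blob(im,(520,240,545,266),lambda h,s,v:(s<60)&(v>235)),89)
rep("choke(z71)",blob(im,(466,208,500,236),lambda h,s,v:(h<20)&(s>35)&(s<95)&(v>150)),71)
rep("large(z85)",blob(im,(470,240,505,275),lambda h,s,v:((h<30)|(h>165))&(s>60)&(v>30)&(v<140)),85)
a=cv2.imread("pics/top0.png")
d=cv2.absdiff(a,im); print("reel/green diff",d[255:282,208:265].mean(),"valve",d[208:228,375:405].mean())
from rig import finish_job
print(finish_job()); st()
E
```

```text
toroid(z64) px [522.9 216.6] centroid [ 553.7 -383.8] circ [ 552.3 -382.7   35.9] rect [ 554.  -384.2] [66.5 65.6] 2.8
white(z89) px [537.7 248.1] centroid [ 454.3 -398.5] circ [ 459.1 -401.2   31.2] rect [ 459.7 -399.8] [35.7 61.9] 60.4
choke(z71) px [486.7 218.3] centroid [ 545.2 -279.9] circ [ 545.6 -279.5   32.9] rect [ 540.9 -282.6] [42.6 64.5] 34.3
large(z85) px [490.3 255.4] centroid [ 441.6 -281.2] circ [ 441.3 -281.6   25.2] rect [ 442.  -280.6] [46.  47.5] 43.7
reel/green diff 38.38921377517869 valve 34.93611111111111
the job is handed in; nothing more can be done
None
the job is handed in; nothing more can be done
```

All four parts are fitted and the job was handed in at about 35 s. I placed the ring over the stud first, then the large can, the small can, and the choke lengthways in its tray. I lowered each part until the wrist force showed contact at the expected height, then opened the gripper.

**Checks that agreed:**
- **Ring, large can and choke:** in the last top view their centres were within about 2 mm of their mounts.
- **Pictures:** the stud shows through the ring, both cans stand upright in their clamps, and the choke core lies inside the tray rim. The arm was clear of all of them.
- **Forces:** every force reading was under 10 N; the readings are one per move call.

**Checks that failed or were unclear:**
- **Small can:** its last numeric position is unreliable. The colour mask ran into the pale chassis and measured 36 x 62 mm instead of a 35 mm circle. I relied on the picture and the contact height (the can's underside at about 27 mm, where the washer is).
- **Choke angle:** the tilted rectangle fitted to it was also contaminated, so I relied on its centre and the picture.
- **Reel and valve:** the before-and-after image comparison showed differences (about 35–38 grey levels). The arm and its shadow were in the later picture, so the test proves nothing. The reel and valve were not in my close-up pictures after the start. I never commanded the arm down near either of them.

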